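# Close and clamp the date-cake mould

### The arm

A 6-joint arm with a two-finger parallel gripper is mounted at the origin on the work surface. World frame = base frame: x ahead of the robot, y to its left, z up, the work surface at z = 0. Lengths are in m, angles in rad, forces in N, time in s.
With the tool pointing down it reaches from about 0.35 to 0.775 m from the base axis. Payload 5.5 kg.
Tool frame: the origin (TCP) lies midway between the tips of the shut fingers; the grasp point (between the pads) lies 19 mm behind it; z points along the fingers, y is the line along which they close (so a half turn about z gives the same grasp; the last joint's range is limited). The gripper opens to 85 mm and grips with 20 to 120 N. Pads are 22 mm wide; open, the fingers measure 114 mm over their backs; the gripper's body (76 mm by 85 mm) begins 54 mm behind the grasp point. The pads swing forward as they close: fully open they stand 13 mm farther back than shut.
Start: joints at [-1.284, 0.313, 0.046, 1.304, 0, 1.431], TCP at [0.238, -0.523, 0.231] pointing down, gripper open.
Joint ranges: [-2.76, 2.76], [-0.86, 1.69], [-1.03, 1.26], [-2.2, 2.34], [-1.47, 1.5], [-3.14, 3.14]. Speed limits (rad/s): [2.57, 2.57, 3.14, 3.14, 3.14, 3.14].

### API

Orientations are given as a unit quaternion [x, y, z, w].
In Python, from cell import arm gives the robot as it stands.
- The arm moves only by the shell command python3 -m pendant 'ROWS' [FORCE]. ROWS is JSON, a list of rows, each an object with "fingers": the opening, from -1 (shut) to 1 (fully open); "dp": the shift along the world's x, y, z normalised to -1 to 1, where 1 is 30 cm, a list of three; "turn": the turn about the world's z normalised to -1 to 1, where 1 is pi/2 rad. A call has 1 to 12 rows; each row is the pose to reach, as a shift and turn from the pose commanded when the call began; what a row does not reach only later rows make up. A row lasts 1/8 s, in which the tool goes at most 62.5 mm and 10.7 degrees, less where a joint would pass 70% of its speed; a pose out of reach is approached as far as the arm can. A call with a number of a shift or a turn outside -1 to 1 is refused whole. A call with a gripper value outside its range is refused whole. The fingers move at their own pace and stop on an object; FORCE is the grip in N (left out, the last holds). Time passes only in rows, so rows that repeat a pose let the fingers close. It gives the time, the measured TCP pose, the force, the opening and the grip force at its end, in the units of the state.
- arm.sense(): the state, without advancing time (a new reading comes with each control period).
- arm.snapshot(name): name is "scene" or "top"; returns a dict with "img" (480x640x3 uint8, red, green, blue), "depth" (480x640 float32, m along the optical axis (not along the pixel's ray), 0 where there is no reading), "camera_matrix" (3x3 intrinsics, pixels), "rvec" (rotation vector, rad) and "tvec" (3), from world to camera coordinates, as OpenCV has them. Camera axes: x right, y down, z forward; pixel columns grow to the right and rows downward; lengths in m; the calibration is good to about 2 mm. A picture is of the moment at which its call begins.
- arm.hand_in(): hands the job in; it is judged then, once.
The state is a dict: "time": time; "joints": joint angles; "joint_vel": joint speeds; "joint_efforts": joint torques, N m; "eef_pos": TCP position; "orientation": TCP orientation; "ft_force": force on the tool from outside, world axes, zero at the start; "wrist_torque": the same for the moment, N m; "finger_gap": finger opening in m; "grasp_force": force on a finger pad.
Only numpy, scipy, OpenCV 4.12 (cv2) and the standard library are available. Lean on these libraries where they do the work, as an engineer would, in place of code of your own. Each camera call takes 0.05 s, during which the arm holds its last target. There are 200 camera calls.

### The job

Lower the loose wooden mould half over the two pins of the press so that it sits flush on the white bed. Then pump the clamp's red trigger against its black grip until the orange sprung pad has pushed the mould shut against the fixed half and is itself pushed in about half of its spring travel, never bottoming it out (that would split the mould) and never pushing the jaw by hand. Finish while still holding the trigger squeezed, and leave the jar, tin and tamper where they are.

Things in the scene. Friction and masses are not known exactly. Their poses are not given: they have to be found in the camera images.
- press: Mould press fixed to the counter. Origin on the counter surface midway between its two pins; +y is the way the clamp pushes, +x across, +z up. White bed 130 mm (x) by 280 mm (y from -205 to 75), 14 mm thick. Steel pins 10 mm thick with tapered tips at x = -40 and 40 mm, y = 0, rise 25 mm above the bed. The clamp stands at negative y: blue housing y -168 to -116 mm, 70 mm high.
- fixed_half: Fixed wooden half of the mould, a block 110 mm (x) by 38 mm (y) by 30 mm high standing on the bed at y = 28 to 66 mm of the press; its origin and axes are those of the press, raised 14 mm. A mould half centred on the pins stands 3 mm short of it.
- seat (a point): Point on the bed's top, 14 mm above the counter, midway between the pins; axes as the press. The mould half is flush when its underside lies at this height.
- mould_half: The loose wooden mould half (0.3 to 0.5 kg), origin at the centre of its underside: block 110 mm (x) by 50 mm (y) by 30 mm high, with a dark wooden rib on top to hold it by, 20 mm wide (x), 44 mm long (y), from 30 to 66 mm above the underside. It is the same either way round.
- mould_center (a point): Centre of the loose mould half, 33 mm above its underside (just inside the foot of the rib), axes as the mould half. Two slots go right through the block at x = -40 and +40 mm, each 12.5 mm (x) by 18 mm (y), so that the seated half can slide about 4 mm along y.
- grip (a point): Point fixed on the press at y = -145.5 mm, 112 mm above the counter, axes as the press: midway between the back of the black fixed grip (26 mm wide in x, y -158 to -146 mm, top 132 mm above the counter) and the front of the fully squeezed trigger, 25 mm overall. Fingers closing here along y squeeze it home; 60 mm opening lets it spring right back, and clears it when coming down from above.
- trigger_pad (a point): Point on the red trigger's front (+y) face, where a finger pushes, 52 mm above its pivot. The trigger is 24 mm wide (x), 10 mm thick, and reaches 70 mm above its pivot, which lies at y = -138 mm and 62 mm above the counter.
- trigger: The red trigger; origin on its pivot, z up along the blade.
- trigger_angle (a joint): Squeeze of the trigger, rad: 0 released (leans 0.24 to +y; its spring returns it within 0.5 s), 0.24 home on its stop, upright beside the grip. Takes 3 to 20 N at the finger, more as the clamp tightens. Each full squeeze moves the jaw on by one tooth, 4.8 mm (the first 1 to 6), and the jaw stays there; the trigger must come right back to 0 to pick up the next tooth.
- jaw: Steel toothed bar with a blue head (34 by 18 by 28 mm) that carries the orange pad; moves along the press's +y only. Not to be pushed by hand.
- jaw_travel (a joint): Travel of the jaw along +y in m, 0 fully back; at 0 the face of the unpressed pad lies at y = -58 mm of the press. It starts at 0 to 0.02.
- pad_press (a joint): How far the orange pad is pushed into the jaw head against its spring, in m: 0 out, 0.008 half way, 0.016 bottomed out. The spring takes 1 N per mm.
- pad_face (a point): Centre of the flat front (+y) face of the orange pad, a disc 26 mm in diameter, 31 mm above the counter; axes as the press. The mould half is touched on its side, 17 mm above its underside.
- jar: Bystander: amber glass jar with a red cap, 68 mm across, 100 mm tall, origin at its underside. Leave it.
- tin: Bystander: green tin, 64 mm across, 85 mm tall, origin at its underside. Leave it.
- tamper: Bystander: dark wooden tamper, 52 mm across at the foot, 95 mm tall, origin at its underside. Leave it.
Mind the look-alikes: they are no part of the job. Of the things that look like the mould_half, the middle-sized one is meant.

How it is judged:
On the way, in this order (a step that is already met when the one before it is completed fails the run):
1. the mould half sits flush on the bed over the pins, let go, with the pad still clear of it (horizontal distance between mould_center and seat below 0.007 m and z of mould_center in the frame of seat below 0.0355 m and angle between mould_center's own z axis and vertical below 0.04 rad and angle between the x axis of mould_center and the x axis of seat, either way round below 0.1 rad and contact force between each of the fingers, jaw and mould_half below 0.3 N), for 0.2 s.
2. the trigger is squeezed a first time (value of joint trigger_angle above 0.15 rad).
3. the trigger is let back (value of joint trigger_angle below 0.06 rad).
At the end, for the whole second after the job is handed in: Fingers still hold the trigger (over 0.12 rad, 1.5 N); the mould half, untouched by fingers, is flush on the bed over its pins (2.5 mm high, 7 mm sideways), pressed to the fixed half with over 2 N by the pad (over 4 N), which is pushed in 5.2 to 11.5 mm of 16 (horizontal distance between mould_center and seat below 0.007 m and z of mould_center in the frame of seat below 0.0355 m and angle between mould_center's own z axis and vertical below 0.04 rad and angle between the x axis of mould_center and the x axis of seat, either way round below 0.1 rad and contact force between fixed_half and mould_half above 2 N and contact force between jaw and mould_half above 4 N and value of joint pad_press between 0.0052 and 0.0115 m and value of joint trigger_angle above 0.12 rad and contact force between the fingers and trigger above 1.5 N and contact force between the fingers and mould_half below 0.3 N); the arm keeps its last pose, push and grip.
It fails at once if the pad's spring is bottomed out or the mould is crushed (value of joint pad_press above 0.0148 m or contact force between jaw and mould_half above 32 N).
It fails at once if the jaw is pushed by hand (contact force between any of the fingers, the arm and jaw above 3 N).
It fails at once if a bystander is disturbed (distance of any of jar, tin, tamper from where it was at the start of the episode above 0.03 m).
It also fails if it takes over 72 s, if anything falls off the work surface, if the arm or the gripper's body presses on something with over 40 N, if the wrist force passes 120 N, or if a joint passes its speed limit or range.

## Working session

There is one attempt and no reset: what is moved stays moved. The work goes in short steps, Python scripts to look and compute and a shell command to move; the robot and the scene stay as the last step left them, time stands still between calls to the robot, and variables do not carry over. Pictures are saved under pics/ and viewed, at most 10 in all, crops included, and the job is handed in when it is done.

```bash
ls; mkdir -p pics
python3 - <<'E'
from cell import arm
import cv2,numpy as np
for n in("scene","top"):
    s=arm.snapshot(n);cv2.imwrite(f"pics/{n}0.png",s["img"][:,:,::-1]);np.savez(f"{n}0.npz",**s)
    print(n,s["camera_matrix"].tolist(),s["rvec"],s["tvec"],(s["depth"]>0).mean())
print(arm.sense())
E
```

```text
pics
scene [[506.85982769200626, 0.0, 321.6447104051328], [0.0, 506.85982769200626, 244.1173560771167], [0.0, 0.0, 1.0]] [ 0.80106736  2.55971914 -1.10526677] [ 0.40584531 -0.12726059  1.46847454] 0.9958723958333333
top [[451.6626916957281, 0.0, 316.61269223623844], [0.0, 451.6626916957281, 241.49754766786478], [0.0, 0.0, 1.0]] [ 2.2140751  -2.15671315  0.03595665] [0.01903783 0.52389093 1.22658654] 0.9958919270833333
{'time': 0.1, 'joints': array([-1.28359849e+00,  3.13911205e-01,  4.50834925e-02,  1.30360296e+00,
        6.32553203e-06,  1.43122378e+00]), 'joint_vel': array([ 0.00104198, -0.00133796,  0.00283818, -0.00313145,  0.00068694,
        0.00038119]), 'joint_efforts': array([ 2.10225051e-03, -4.81728208e+01,  2.99243206e+01,  1.28198782e-02,
       -2.11491379e-04, -1.41360314e-05]), 'eef_pos': array([ 0.23788711, -0.52297739,  0.23050234]), 'orientation': array([ 9.77319310e-01,  2.11769449e-01, -5.71087227e-05, -8.15180217e-04]), 'ft_force': array([-0.64721951,  0.68104423, -0.1865902 ]), 'wrist_torque': array([0.01593168, 0.02600813, 0.01594117]), 'grasp_force': 0.0, 'finger_gap': 0.08496849477176151}
```

View pics/top0.png

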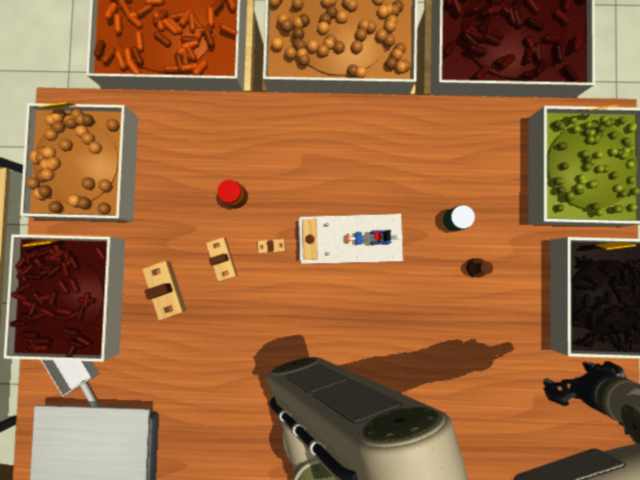

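View pics/scene0.png

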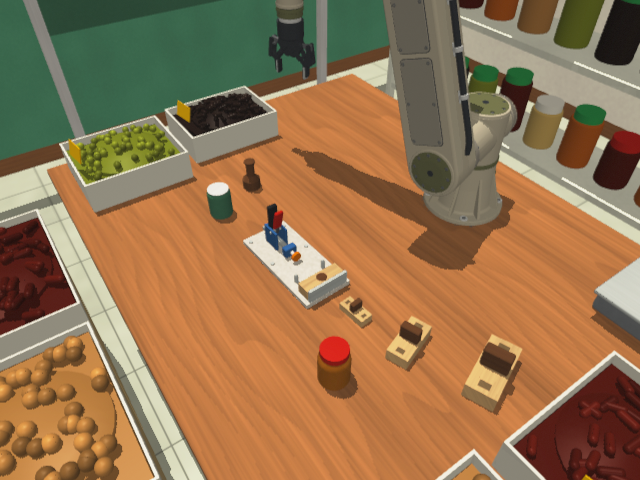

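The top view shows the bed at about (302–402, 215–262) with the fixed half at its left end. Three mould look-alikes are at (163,290), (220,258) and (271,246). The middle-sized one is at (220,258). The jar (230,193), tin (460,217) and tamper (478,268) are clear of the bed.

```bash
cat > h.py <<'E'
import numpy as np,cv2
def cam(s):
    R=cv2.Rodrigues(s["rvec"])[0]; return s["camera_matrix"],R,np.asarray(s["tvec"]).ravel()
def ray(s,uv,z):
    K,R,t=cam(s); uv=np.atleast_2d(np.asarray(uv,float))
    d=np.c_[uv,np.ones(len(uv))]@np.linalg.inv(K).T@R; c=-R.T@t
    return c+d*((z-c[2])/d[:,2])[:,None]
def pix(s,P):
    K,R,t=cam(s); return cv2.projectPoints(np.atleast_2d(np.asarray(P,float)),s["rvec"],s["tvec"],K,None)[0][:,0]
def cloud(s):
    K,R,t=cam(s); v,u=np.mgrid[:480,:640]; d=s["depth"]
    p=np.stack([(u-K[0,2])/K[0,0]*d,(v-K[1,2])/K[1,1]*d,d],-1)
    return (p-t)@R
def rect(s,mask,z):
    "largest blob's outline cast to height z: centre, sizes, long-axis angle"
    cs=cv2.findContours(mask.astype(np.uint8),cv2.RETR_EXTERNAL,cv2.CHAIN_APPROX_NONE)[0]
    c=max(cs,key=cv2.contourArea)[:,0]
    (x,y),(w,h),a=cv2.minAreaRect((ray(s,c,z)[:,:2]*1000).astype(np.float32))
    if w<h: w,h,a=h,w,a+90
    return np.array([x,y])/1000,(w,h),(a+90)%180-90
E
cat > m.py <<'E'
from h import *
for n in("top","scene"):
    s=dict(np.load(n+"0.npz")); W=cloud(s); z=W[...,2]
    hsv=cv2.cvtColor(s["img"],cv2.COLOR_RGB2HSV)
    roi=np.zeros(z.shape,bool)
    if n=="top": roi[205:270,295:410]=1
    else: roi[220:310,235:355]=1
    white=roi&(hsv[...,1]<50)&(hsv[...,2]>140)
    bed=roi&(z>.006)
    print(n,"bed",rect(s,white,.014),rect(s,bed,.014))
    if n=="top":
        roi[:]=0; roi[232:285,200:242]=1
        print("mould",rect(s,roi&(z>.012),.030), "rib",rect(s,roi&(z>.045),.066), z[roi].max())
    else:
        roi[:]=0; roi[310:370,380:435]=1
        print("rib",rect(s,roi&(z>.045),.066), z[roi].max())
        m=roi&(z>.012); print("mould cloud mean of top", W[roi&(abs(z-.03)<.004)].mean(0))
s=dict(np.load("top0.npz"));t=dict(np.load("scene0.npz"))
a=cv2.resize(s["img"][205:290,195:410],None,fx=3.6,fy=3.6,interpolation=2)
b=cv2.resize(t["img"][195:375,235:440],None,fx=3.6,fy=3.6,interpolation=2)
cv2.imwrite("pics/a1.png",a[:,:,::-1]);b=b[:590];cv2.imwrite("pics/b1.png",b[:,:,::-1]);print(a.shape,b.shape)
E
python3 m.py
```

```text
top bed (array([ 0.53403461, -0.05856523]), (279.5117492675781, 127.60670471191406), -86.98628377914429) (array([ 0.5336651 , -0.06002402]), (283.1669921875, 130.6903076171875), -87.05110669136047)
mould (array([0.46732584, 0.29350067]), (110.3516616821289, 58.27231216430664), 19.76800537109375) rib (array([0.46828851, 0.28983258]), (48.43204116821289, 20.912817001342773), -70.0654411315918) 1.2524862616245969
scene bed (array([ 0.54103387, -0.05871591]), (279.2905578613281, 133.11256408691406), -86.82207822799683) (array([ 0.54142828, -0.0682534 ]), (311.50347900390625, 145.2322235107422), -83.93322277069092)
rib (array([0.4777373 , 0.29701288]), (46.71522521972656, 33.634124755859375), -68.21325874328613) 0.9120764641244478
mould cloud mean of top [0.47974553 0.2974994  0.02930646]
(306, 774, 3) (590, 738, 3)
```

View pics/a1.png

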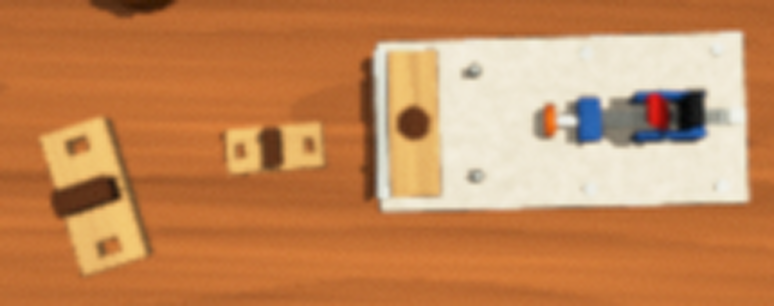

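View pics/b1.png

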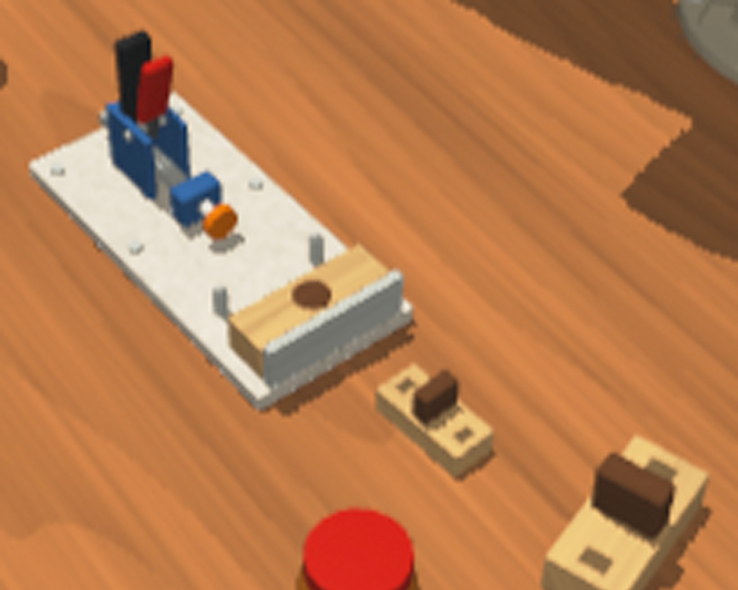

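Crop a1 shows the pins at about (473,70) and (475,176), which is full-frame (326.4,224.4) and (326.9,253.9). The middle mould's rib is at (85,196). The pins in b1 are at (316,240) and (220,292). I'll compare the two views on features of known height.

```bash
cat > m2.py <<'E'
from h import *
s=dict(np.load("top0.npz"));t=dict(np.load("scene0.npz"))
for q in(s,t):
    K,R,tt=cam(q);print("cam at",-R.T@tt)
def cen(q,box,f):
    u0,u1,v0,v1=box; h=cv2.cvtColor(q["img"],cv2.COLOR_RGB2HSV).astype(int); m=np.zeros(h.shape[:2],np.uint8)
    m[v0:v1,u0:u1]=f(h[v0:v1,u0:u1]); n,l,st,c=cv2.connectedComponentsWithStats(m); i=1+np.argmax(st[1:,4]); return c[i],st[i,4],(l==i)
dark=lambda h:(h[...,2]<110)
red=lambda h:((h[...,0]<6)|(h[...,0]>174))&(h[...,1]>190)&(h[...,2]>120)
orange=lambda h:(h[...,0]>6)&(h[...,0]<16)&(h[...,1]>200)&(h[...,2]>150)
# disc on fixed half top z=.044 ; cap of jar z=.1
for nm,z,bt,bs,f in [("disc",.044,(304,317,230,247),(314,330,270,284),dark),("cap",.1,(214,246,176,210),(315,355,335,365),red)]:
    a=cen(s,bt,f);b=cen(t,bs,f);print(nm,a[0],a[1],b[0],b[1],ray(s,a[0],z),ray(t,b[0],z))
# pins: darkest centroid in small windows (top view); manual in scene
g=s["img"].mean(2)
for nm,c,d in(("pin+",(326.4,224.4),(322.8,261.6)),("pin-",(326.9,253.9),(296.1,276))):
    print(nm,ray(s,c,.037),ray(t,d,.036))
for n,q in(("top",s),("scene",t)):
    W=cloud(q);u=pix(q,[[.47,.16,0],[.65,.0,0],[.534,-.1,.014],[.42,.0,0]]).round().astype(int)
    print(n,[W[v,x].round(4).tolist() for x,v in u])
a=cen(s,(205,232,245,272),dark);print("rib top",a[0],a[1],ray(s,a[0],.060))
b=cen(t,(395,428,315,350),dark);print("rib sc",b[0],b[1],ray(t,b[0],.05))
E
python3 m2.py
```

```text
cam at [0.45885953 0.00804804 1.25248626]
cam at [0.99607538 0.7164311  0.91207646]
disc [309.19047619 238.92857143] 42 [323.14285714 277.78571429] 14 [[0.52803022 0.05226221 0.044     ]] [[0.52945558 0.05628031 0.044     ]]
cap [228.71904762 190.82380952] 420 [334.2204142  349.86094675] 676 [[0.64377368 0.26130113 0.1       ]] [[0.64988558 0.26512288 0.1       ]]
pin+ [[0.56889486 0.0071369  0.037     ]] [[0.49507173 0.00569707 0.036     ]]
pin- [[0.48932397 0.00375431 0.037     ]] [[0.57444523 0.0091024  0.036     ]]
top [[0.4692, 0.1617, -0.0048], [0.6488, -0.0009, 0.0027], [0.5323, -0.098, 0.0339], [0.4211, -0.0012, 0.0026]]
scene [[0.4669, 0.158, -0.0041], [0.6488, 0.0001, 0.0009], [0.5481, -0.0733, 0.0417], [0.4176, -0.0014, -0.0012]]
rib top [218.2605042  259.18487395] 119 [[0.46719133 0.29115651 0.06      ]]
rib sc [410.23715415 334.75494071] 253 [[0.47604569 0.29716358 0.05      ]]
```

```bash
python3 -m pendant '[{"fingers":1,"dp":[0.26,0.95,0],"turn":0.32},{"fingers":1,"dp":[0.26,0.95,0],"turn":0.32},{"fingers":1,"dp":[0.26,0.95,0],"turn":0.32},{"fingers":1,"dp":[0.26,0.95,0],"turn":0.32},{"fingers":1,"dp":[0.26,0.95,0],"turn":0.32},{"fingers":1,"dp":[0.26,0.95,0],"turn":0.32},{"fingers":1,"dp":[0.26,0.95,0],"turn":0.32}]' 40
python3 -m pendant '[{"fingers":1,"dp":[0.26,0.95,0],"turn":0.32},{"fingers":1,"dp":[0.26,0.95,0],"turn":0.32},{"fingers":1,"dp":[0.26,0.95,0],"turn":0.32},{"fingers":1,"dp":[0.26,0.95,0],"turn":0.32},{"fingers":1,"dp":[0.26,0.95,0],"turn":0.32},{"fingers":1,"dp":[0.26,0.95,0],"turn":0.32},{"fingers":1,"dp":[0.26,0.95,0],"turn":0.32}]'
python3 -m pendant '[{"fingers":1,"dp":[0.25,0.817,0],"turn":0.31},{"fingers":1,"dp":[0.25,0.817,0],"turn":0.31},{"fingers":1,"dp":[0.25,0.817,0],"turn":0.31},{"fingers":1,"dp":[0.25,0.817,-0.3],"turn":0.31},{"fingers":1,"dp":[0.25,0.817,-0.3],"turn":0.31},{"fingers":1,"dp":[0.25,0.817,-0.3],"turn":0.31},{"fingers":1,"dp":[0.25,0.817,-0.3],"turn":0.31},{"fingers":1,"dp":[0.25,0.817,-0.3],"turn":0.31}]'
python3 - <<'E'
from cell import arm
from h import *
for n in("scene","top"):
    s=arm.snapshot(n);np.savez(f"{n}1.npz",**s)
    cv2.imwrite(f"pics/{n}1.png",s["img"][:,:,::-1])
st=arm.sense();print(st["eef_pos"],st["orientation"],st["joints"])
s=dict(np.load("scene1.npz"));i=s["img"].copy()
a=cv2.resize(i[215:395,350:520],None,fx=3.3,fy=3.3,interpolation=2);cv2.imwrite("pics/c1.png",a[:,:,::-1])
print((pix(s,[st["eef_pos"],[.469,.292,.066]])-[350,215])*3.3)
E
```

```text
time: 0.98
eef_pos: [0.3162, -0.2387, 0.2313]
orientation: [0.894, 0.448, -0.0, 0.0]
ft_force: [-0.5, 0.4, -0.1]
finger_gap: 0.0856
grasp_force: 0.0
time: 1.85
eef_pos: [0.3944, 0.0457, 0.231]
orientation: [0.755, 0.656, -0.0, -0.0]
ft_force: [-0.1, -0.7, -0.0]
finger_gap: 0.0854
grasp_force: 0.0
time: 2.85
eef_pos: [0.4704, 0.2904, 0.1431]
orientation: [0.575, 0.818, 0.001, 0.001]
ft_force: [0.4, 1.5, 0.2]
finger_gap: 0.0855
grasp_force: 0.0
[0.47006765 0.29086337 0.14304422] [5.74622581e-01 8.18417251e-01 1.19989560e-03 8.07898641e-04] [ 4.08941023e-01  3.09784433e-01 -1.79217172e-01  1.07890432e+00
 -1.23999910e-04  1.63322815e+00]
[[218.21978337 289.23213833]
 [204.72923569 369.09902262]]
```

View pics/c1.png

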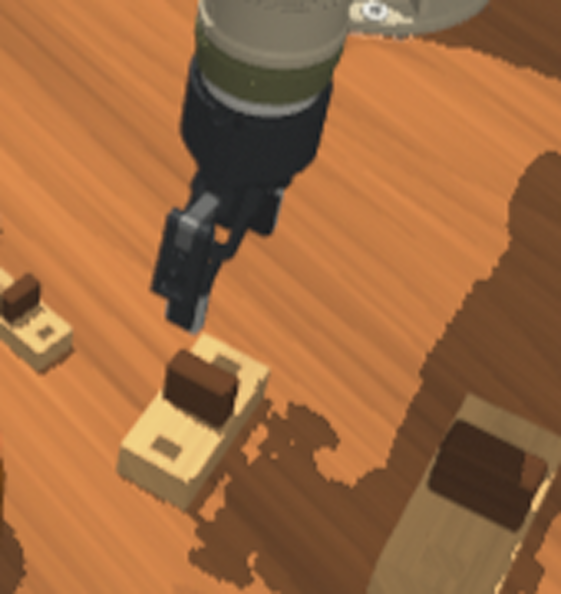

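In c1 the rib's top face centres at about (203,370), where my estimate projects to (205,369). The slots are at (166,447) and (227,362), and the fingers sit above and clear.

Run:
```python
from h import *
s=dict(np.load("top0.npz"));t=dict(np.load("scene1.npz"))
a=ray(s,[[195+77/3.6,205+146/3.6],[195+109/3.6,205+247/3.6]],.03);b=ray(t,[[350+166/3.3,215+447/3.3],[350+227/3.3,215+362/3.3]],.03)
for p in(a,b,):
    d=p[0]-p[1];print(p.mean(0),np.hypot(*d[:2]),np.degrees(np.arctan2(d[1],d[0])))
print(ray(t,[[350+203/3.3,215+370/3.3]],.066))
```

```text
[0.46657456 0.29124767 0.03      ] 0.0801720312623628 19.768721448323962
[0.4692819  0.29178803 0.03      ] 0.08224655611825549 19.65697092591239
[[0.47037337 0.29190684 0.066     ]]
```

```bash
python3 -m pendant '[{"fingers":1,"dp":[0,0,-0.17],"turn":0},{"fingers":1,"dp":[0,0,-0.34],"turn":0},{"fingers":1,"dp":[0,0,-0.34],"turn":0},{"fingers":-1,"dp":[0,0,-0.34],"turn":0},{"fingers":-1,"dp":[0,0,-0.34],"turn":0},{"fingers":-1,"dp":[0,0,-0.34],"turn":0},{"fingers":-1,"dp":[0,0,-0.34],"turn":0},{"fingers":-1,"dp":[0,0,-0.34],"turn":0}]' 60
python3 -m pendant '[{"fingers":-1,"dp":[0,0,0],"turn":0},{"fingers":-1,"dp":[0,0,0.1],"turn":0},{"fingers":-1,"dp":[0,0,0.2],"turn":0},{"fingers":-1,"dp":[0,0,0.35],"turn":0},{"fingers":-1,"dp":[0,0,0.35],"turn":0}]'
```

```text
time: 3.95
eef_pos: [0.4701, 0.2922, 0.0408]
orientation: [0.574, 0.819, 0.001, 0.001]
ft_force: [-0.1, 0.2, 6.2]
finger_gap: 0.0188
grasp_force: 60.2
time: 4.58
eef_pos: [0.4711, 0.2926, 0.1477]
orientation: [0.574, 0.819, 0.003, 0.002]
ft_force: [0.6, 0.3, -4.3]
finger_gap: 0.0195
grasp_force: 59.8
```

```bash
python3 -m pendant '[{"fingers":-1,"dp":[0.05,-0.17,0],"turn":-0.05},{"fingers":-1,"dp":[0.1,-0.37,0],"turn":-0.1},{"fingers":-1,"dp":[0.14,-0.57,0],"turn":-0.15},{"fingers":-1,"dp":[0.18,-0.77,0],"turn":-0.187},{"fingers":-1,"dp":[0.2,-0.9,0],"turn":-0.187},{"fingers":-1,"dp":[0.2,-0.95,0],"turn":-0.187},{"fingers":-1,"dp":[0.2,-0.95,-0.1],"turn":-0.187},{"fingers":-1,"dp":[0.2,-0.95,-0.1],"turn":-0.187},{"fingers":-1,"dp":[0.2,-0.95,-0.1],"turn":-0.187}]'
python3 - <<'E'
from cell import arm
from h import *
for n in("scene","top"):
    s=arm.snapshot(n);np.savez(f"{n}2.npz",**s)
st=arm.sense();print(st["eef_pos"],st["orientation"])
s=dict(np.load("scene2.npz"));t=dict(np.load("top2.npz"))
a=cv2.resize(s["img"][185:315,235:365],None,fx=4,fy=4,interpolation=2)
b=cv2.resize(t["img"][185:315,285:355],None,fx=4,fy=4,interpolation=2)
cv2.imwrite("pics/d1.png",np.hstack([a,b])[:,:,::-1])
E
```

```text
time: 5.7
eef_pos: [0.5285, 0.0074, 0.1142]
orientation: [0.687, 0.727, -0.0, -0.001]
ft_force: [1.1, -0.3, -3.3]
finger_gap: 0.0187
grasp_force: 59.8
[0.529526   0.00723694 0.11512062] [6.87141647e-01 7.26523210e-01 3.79027981e-04 4.87825223e-04]
```

View pics/d1.png

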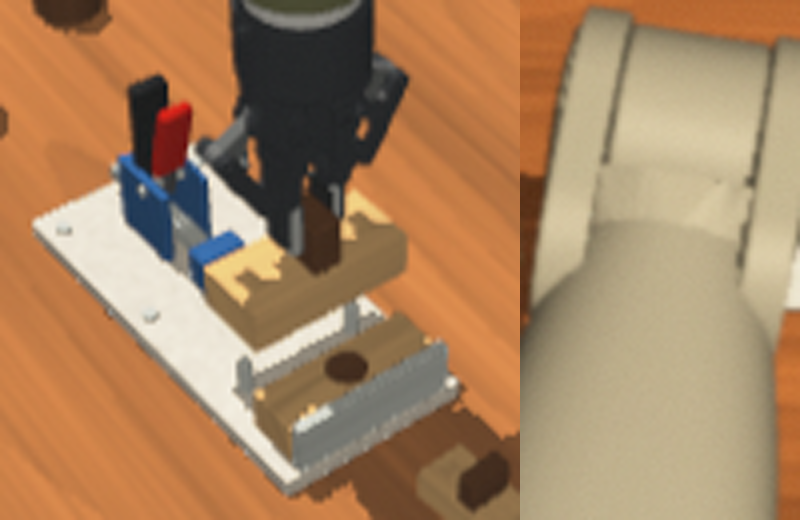

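In d1 the held block's top corners are at (205,268), (255,303), (406,232) and (366,190), with lower edge corners (257,348) and (405,270). The pin tips are at (245,357) and (352,303), and the disc on the fixed half is at (346,367).

Run:
```python
from h import *
t=dict(np.load("scene2.npz"))
r=lambda p,z:ray(t,np.array(p)/4+[235,185],z)
th=np.radians(3);ex=np.array([np.cos(th),np.sin(th)]);ey=np.array([-ex[1],ex[0]])
A=r([(205,268),(255,303),(406,232),(366,190)],.1043);print("top",A.round(4).tolist(),A.mean(0),"sizes",[np.hypot(*(A[i]-A[i-1])[:2]).round(4) for i in range(4)])
B=r([(257,348),(405,270)],.0743);print("bottom",B.round(4).tolist(),"front mid -25ey:",B.mean(0)[:2]-.025*ey, np.hypot(*(B[0]-B[1])[:2]))
for nm,C in(("A",A[1]-A[2]),("B",B[0]-B[1])): print(nm,np.degrees(np.arctan2(C[1],C[0])))
D=r([(346,367)],.044)[0,:2];print("disc",D,"origin",D-.047*ey)
P=r([(245,357),(352,303)],.038);print("pins",P.tolist(),P.mean(0),np.hypot(*(P[0]-P[1])[:2]))
F=r([(252,391),(403,314)],.044);print("fixed -y edge",F.tolist(),"origin",F.mean(0)[:2]-.028*ey,np.hypot(*(F[0]-F[1])[:2]))
# rectangle of bed from scene0 : corners by hand in b1 (/3.6+(235,195)) z .014
q=dict(np.load("scene0.npz"));E=ray(q,np.array([(32,165),(262,396),(408,310)])/3.6+[235,195],.014);print("bed corners",E.tolist())
c=(E[0]+E[2])/2;print("bed centre",c[:2],"origin",c[:2]+.065*ey,[np.hypot(*(E[i+1]-E[i])[:2]) for i in(0,1)])
```

```text
top [[0.5852, -0.0118, 0.1043], [0.5771, 0.0282, 0.1043], [0.4729, 0.0292, 0.1043], [0.4709, -0.014, 0.1043]] [0.5265196  0.00788752 0.1043    ] sizes [np.float64(0.1143), np.float64(0.0408), np.float64(0.1042), np.float64(0.0432)]
bottom [[0.5802, 0.0336, 0.0743], [0.4733, 0.03, 0.0743]] front mid -25ey: [0.52809433 0.00683562] 0.10694500905332191
A -0.5704098447364259
B 1.9370981522422122
disc [0.53072418 0.05138514] origin [0.53318397 0.00444955]
pins [[0.5720498831874852, 0.006147992602723029, 0.038000000000000034], [0.494148595798535, 0.00520911348627684, 0.038000000000000034]] [0.53309924 0.00567855 0.038     ] 0.07790694494620559
fixed -y edge [[0.5862339596561379, 0.03603549170879505, 0.04399999999999993], [0.47773384153044696, 0.03515383084866863, 0.04400000000000004]] origin [0.53344931 0.00763303] 0.1085037002095374
bed corners [[0.607856501573084, -0.19136408371934954, 0.014000000000000012], [0.5910565668639007, 0.08316676241840426, 0.014000000000000012], [0.4698287621556153, 0.07679088109712917, 0.014000000000000123]]
bed centre [ 0.53884263 -0.0572866 ] origin [0.53544079 0.00762432] [np.float64(0.2750444023923117), np.float64(0.12139535615917593)]
```

```bash
python3 -m pendant '[{"fingers":-1,"dp":[0.015,-0.003,0],"turn":0},{"fingers":-1,"dp":[0.015,-0.003,-0.05],"turn":0},{"fingers":-1,"dp":[0.015,-0.003,-0.1],"turn":0},{"fingers":-1,"dp":[0.015,-0.003,-0.1],"turn":0},{"fingers":-1,"dp":[0.015,-0.003,-0.1],"turn":0}]'
python3 -m pendant '[{"fingers":-1,"dp":[0,0,-0.01],"turn":0},{"fingers":-1,"dp":[0,0,-0.02],"turn":0},{"fingers":-1,"dp":[0,0,-0.03],"turn":0},{"fingers":-1,"dp":[0,0,-0.03],"turn":0}]'
python3 - <<'E'
from cell import arm
from h import *
s=arm.snapshot("scene");np.savez("scene3.npz",**s)
cv2.imwrite("pics/e1.png",cv2.resize(s["img"][195:315,235:365],None,fx=4.5,fy=4.5,interpolation=2)[:,:,::-1])
print(arm.sense()["eef_pos"],arm.sense()["ft_force"])
E
```

```text
time: 6.42
eef_pos: [0.5332, 0.0057, 0.084]
orientation: [0.688, 0.726, -0.0, -0.0]
ft_force: [0.7, -1.6, -4.8]
finger_gap: 0.0188
grasp_force: 59.7
time: 6.92
eef_pos: [0.5333, 0.0058, 0.075]
orientation: [0.688, 0.726, -0.0, -0.0]
ft_force: [0.5, 0.4, -4.2]
finger_gap: 0.019
grasp_force: 59.8
[0.53340191 0.00575444 0.07521753] [ 0.10146532 -0.39901674 -3.74081986]
```

View pics/e1.png

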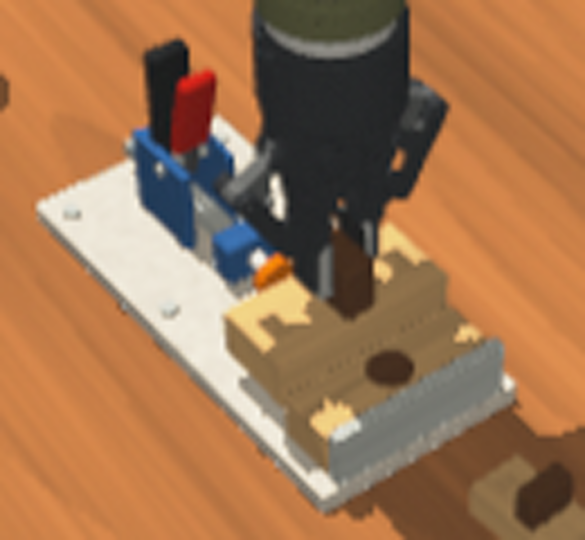

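e1 shows the block over the pins and in line with the fixed half, with no contact force. I'll keep lowering it.

```bash
python3 -m pendant '[{"fingers":-1,"dp":[0,0,-0.015],"turn":0},{"fingers":-1,"dp":[0,0,-0.03],"turn":0},{"fingers":-1,"dp":[0,0,-0.045],"turn":0},{"fingers":-1,"dp":[0,0,-0.06],"turn":0},{"fingers":-1,"dp":[0,0,-0.06],"turn":0}]'
python3 -m pendant '[{"fingers":-1,"dp":[0,0,-0.006],"turn":0},{"fingers":-1,"dp":[0,0,-0.006],"turn":0}]'
```

```text
time: 7.6
eef_pos: [0.5331, 0.0058, 0.0568]
orientation: [0.688, 0.726, -0.0, -0.0]
ft_force: [-0.0, -0.7, -3.5]
finger_gap: 0.0192
grasp_force: 59.9
time: 7.85
eef_pos: [0.5335, 0.0057, 0.0555]
orientation: [0.688, 0.726, 0.0, 0.0]
ft_force: [-0.2, -0.3, -4.8]
finger_gap: 0.0188
grasp_force: 59.9
```

```bash
python3 -m pendant '[{"fingers":-1,"dp":[0,0,-0.004],"turn":0},{"fingers":-1,"dp":[0,0,-0.004],"turn":0},{"fingers":0,"dp":[0,0,-0.004],"turn":0},{"fingers":0,"dp":[0,0,-0.004],"turn":0},{"fingers":0,"dp":[0,0,-0.004],"turn":0},{"fingers":0,"dp":[0,0,0.1],"turn":0},{"fingers":0,"dp":[0,0,0.3],"turn":0},{"fingers":0,"dp":[0,0,0.5],"turn":0},{"fingers":0.41,"dp":[0,0,0.5],"turn":0}]'
python3 - <<'E'
from h import *
# target: grip point TCP from press origin estimate, yaw 3
th=np.radians(2.9);o=np.array([.5335,.0065]);print(o-.1455*np.array([-np.sin(th),np.cos(th)]))
E
```

```text
time: 8.98
eef_pos: [0.5369, 0.0053, 0.2112]
orientation: [0.688, 0.726, 0.003, 0.004]
ft_force: [-0.4, -0.3, -0.2]
finger_gap: 0.0597
grasp_force: 0.0
[ 0.54086127 -0.13881367]
```

```bash
python3 -m pendant '[{"fingers":0.8,"dp":[0.025,-0.15,0.05],"turn":0.1},{"fingers":0.8,"dp":[0.025,-0.35,0.05],"turn":0.2},{"fingers":0.8,"dp":[0.025,-0.484,0.05],"turn":0.35},{"fingers":0.8,"dp":[0.025,-0.484,0.05],"turn":0.5},{"fingers":0.8,"dp":[0.025,-0.484,0.05],"turn":0.6},{"fingers":0.8,"dp":[0.025,-0.484,0.05],"turn":0.7},{"fingers":0.8,"dp":[0.025,-0.484,0.05],"turn":0.8},{"fingers":0.8,"dp":[0.025,-0.484,0.05],"turn":0.9},{"fingers":0.8,"dp":[0.025,-0.484,0.05],"turn":1},{"fingers":0.8,"dp":[0.025,-0.484,0.05],"turn":1},{"fingers":0.8,"dp":[0.025,-0.484,0.05],"turn":1}]' 60
python3 - <<'E'
from cell import arm
from h import *
for n in("scene","top"):
    s=arm.snapshot(n);np.savez(f"{n}4.npz",**s)
st=arm.sense();print(st["eef_pos"],st["orientation"],st["finger_gap"])
s=dict(np.load("scene4.npz"));t=dict(np.load("top4.npz"))
a=cv2.resize(s["img"][165:315,230:355],None,fx=3.9,fy=3.9,interpolation=2)
b=cv2.resize(t["img"][195:345,290:365],None,fx=3.9,fy=3.9,interpolation=2)
cv2.imwrite("pics/f1.png",np.hstack([a,b])[:,:,::-1])
E
```

```text
time: 10.35
eef_pos: [0.5408, -0.1394, 0.22]
orientation: [-0.026, 1.0, 0.0, -0.0]
ft_force: [-0.6, 0.9, -0.1]
finger_gap: 0.077
grasp_force: 0.0
[ 0.54095201 -0.13942632  0.22027411] [-2.64574660e-02  9.99649921e-01  1.23898441e-04 -1.52831120e-04] 0.07656167808348913
```

View pics/f1.png

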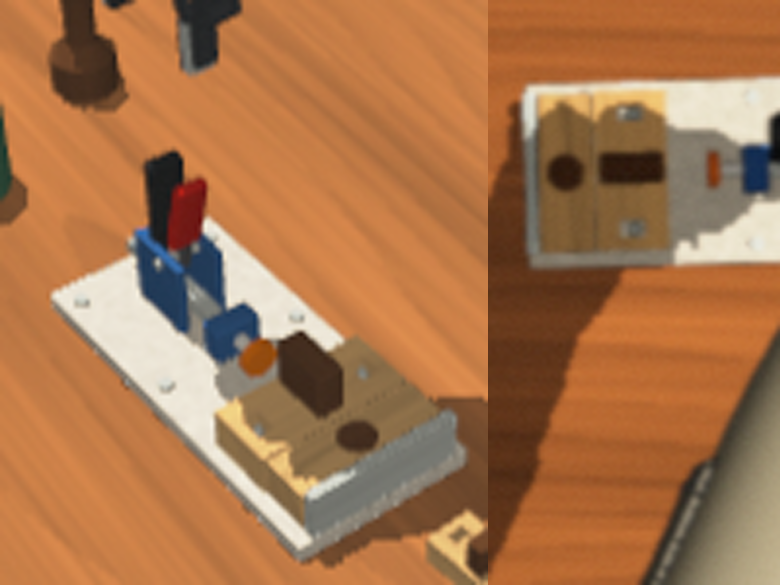

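f1 shows the mould seated level with the fixed half, with the pins visible in both slots at (630,113) and (632,228). The orange pad at (712,169) is clear of the mould's face, which is at column 666.

```bash
cat > pad.py <<'E'
from h import *
import sys
th=np.radians(2.7);ey=np.array([-np.sin(th),np.cos(th)]);ex=np.array([ey[1],-ey[0]])
def edge(p,c): # subpixel position of half-level crossing, p profile
    m=(p.max()+p.min())/2; i=np.where(np.diff(np.sign(p-m)))[0]; return [c+k+(m-p[k])/(p[k+1]-p[k]) for k in i]
for n in sys.argv[1:]:
    s=dict(np.load(n)); i=s["img"].astype(float)
    o=np.array([.5301,.0050]) # press origin as the top view sees it
    Y=np.arange(-.100,.004,.00025)
    def prof(z,xs,f):
        v=0
        for x in xs:
            P=np.c_[o+Y[:,None]*ey+x*ex,np.full(len(Y),z)]; u=pix(s,P).astype(np.float32)
            c=cv2.remap(i.astype(np.float32),u[:,0][None],u[:,1][None],cv2.INTER_LINEAR)[0]; v=v+f(c)/len(xs)
        return v
    xs=np.arange(-.006,.0061,.002)
    O=prof(.040,xs,lambda c:c[:,0]-c[:,2]); B=prof(.045,xs,lambda c:c[:,2]-c[:,0]); M=prof(.044,[-.03,-.025,-.02,.02,.025,.03],lambda c:c[:,0]-c[:,2])
    for nm,p,k in(("orange z.040",O[:240],0),("blue",B,0),("mould",M,0)): print(n,nm,[round(float(Y[0]+e*.00025)*1000,1) for e in edge(p,0)])
E
python3 pad.py top0.npz top4.npz
python3 - <<'E'
from h import *
t=dict(np.load("top4.npz"))
print(ray(t,np.array([[707,169]])/1.0*0+[[290+(707-488)/3.9,195+169/3.9]],.031),ray(t,[[290+(666-488)/3.9,195+169/3.9]],.044),ray(t,[[290+(718-488)/3.9,195+169/3.9]],.031),ray(t,[[290+(743-488)/3.9,195+169/3.9]],.045))
E
```

```text
top0.npz orange z.040 [-62.7, -47.1]
top0.npz blue [-62.4, -46.9]
top0.npz mould [-97.8, -95.8, -91.7, -80.4, -33.1, -28.9, -11.1, -3.8, -0.7]
top4.npz orange z.040 [-62.9, -46.4]
top4.npz blue [-62.5, -46.2, -29.7]
top4.npz mould [-23.7]
[[ 0.53295443 -0.04726697  0.031     ]] [[ 0.53144497 -0.01855652  0.044     ]] [[ 0.5331498  -0.05488881  0.031     ]] [[ 0.53273712 -0.07128478  0.045     ]]
```

```bash
cat >> pad.py <<'E'
    c=pix(s,np.c_[o+np.array([-.080,-.07,-.06,-.0465,-.03])[:,None]*ey,np.full(5,.036)]);print(c.round(1).tolist())
    v=int(round(c[2,1]));print([(u,i[v-1:v+2,u].mean(0).round().astype(int).tolist()) for u in range(338,364)])
E
python3 pad.py top4.npz
```

```text
top4.npz orange z.040 [-62.9, -46.4]
top4.npz blue [-62.5, -46.2, -29.7]
top4.npz mould [-23.7]
[[356.5, 238.1], [352.8, 238.2], [349.1, 238.3], [344.1, 238.4], [338.0, 238.5]]
[(338, [131, 122, 106]), (339, [130, 122, 106]), (340, [130, 122, 106]), (341, [127, 119, 104]), (342, [127, 119, 104]), (343, [127, 118, 104]), (344, [128, 119, 105]), (345, [124, 107, 91]), (346, [118, 73, 51]), (347, [130, 56, 15]), (348, [135, 63, 25]), (349, [126, 86, 63]), (350, [127, 114, 102]), (351, [127, 121, 112]), (352, [126, 122, 112]), (353, [127, 122, 113]), (354, [114, 111, 106]), (355, [69, 74, 83]), (356, [31, 50, 79]), (357, [22, 46, 81]), (358, [20, 46, 82]), (359, [20, 46, 82]), (360, [20, 44, 79]), (361, [44, 58, 82]), (362, [87, 90, 92]), (363, [104, 105, 99])]
```

Pixel readings from the top view:
- The pad front is at u≈346.05, which is y≈-51.8 mm.
- The head front is at u≈355.0.
- The mould face is at y≈-23.7 mm.

The jaw has to advance about 35 to 41 mm in total. I'll descend to the grip now.

```bash
python3 -m pendant '[{"fingers":0.8,"dp":[0,0,-0.12],"turn":0},{"fingers":0.8,"dp":[0,0,-0.25],"turn":0},{"fingers":0.8,"dp":[0,0,-0.36],"turn":0},{"fingers":0.8,"dp":[0,0,-0.42],"turn":0},{"fingers":0.8,"dp":[0,0,-0.42],"turn":0},{"fingers":0.8,"dp":[0,0,-0.42],"turn":0}]' 40
python3 -m pendant '[{"fingers":-1,"dp":[0,0,0],"turn":0},{"fingers":-1,"dp":[0,0,0],"turn":0},{"fingers":-1,"dp":[0,0,0],"turn":0},{"fingers":-1,"dp":[0,0,0],"turn":0},{"fingers":-1,"dp":[0,0,0],"turn":0}]'
python3 - <<'E'
from cell import arm
from h import *
for n in("scene","top"):
    s=arm.snapshot(n);np.savez(f"{n}5.npz",**s)
st=arm.sense();print(st["eef_pos"],st["ft_force"],st["finger_gap"])
s=dict(np.load("scene5.npz"));t=dict(np.load("top5.npz"))
a=cv2.resize(s["img"][165:315,230:355],None,fx=3.9,fy=3.9,interpolation=2)
b=cv2.resize(t["img"][195:345,290:365],None,fx=3.9,fy=3.9,interpolation=2)
cv2.imwrite("pics/g1.png",np.hstack([a,b])[:,:,::-1])
i=t["img"].astype(float);print([(u,i[237:240,u].mean(0).round().astype(int).tolist()) for u in range(338,364)])
E
```

```text
time: 11.2
eef_pos: [0.5416, -0.1397, 0.0954]
orientation: [-0.027, 1.0, -0.0, 0.001]
ft_force: [-0.5, -0.4, 0.0]
finger_gap: 0.0765
grasp_force: 0.0
time: 11.82
eef_pos: [0.5418, -0.1415, 0.0962]
orientation: [-0.027, 1.0, -0.002, 0.001]
ft_force: [-1.3, -4.6, 5.3]
finger_gap: 0.0243
grasp_force: 40.4
[ 0.54178559 -0.14151769  0.09616827] [-1.95721307 -5.0692573   5.58163429] 0.02397426391607375
[(338, [134, 125, 108]), (339, [133, 124, 108]), (340, [131, 123, 107]), (341, [128, 119, 104]), (342, [129, 120, 105]), (343, [127, 115, 99]), (344, [124, 95, 75]), (345, [135, 70, 36]), (346, [142, 61, 17]), (347, [139, 75, 47]), (348, [133, 110, 97]), (349, [131, 125, 114]), (350, [130, 126, 116]), (351, [129, 124, 116]), (352, [123, 120, 111]), (353, [96, 97, 97]), (354, [52, 63, 83]), (355, [26, 49, 82]), (356, [19, 46, 83]), (357, [20, 47, 83]), (358, [20, 47, 82]), (359, [27, 50, 82]), (360, [50, 63, 80]), (361, [75, 80, 80]), (362, [66, 68, 64]), (363, [52, 53, 50])]
```

View pics/g1.png

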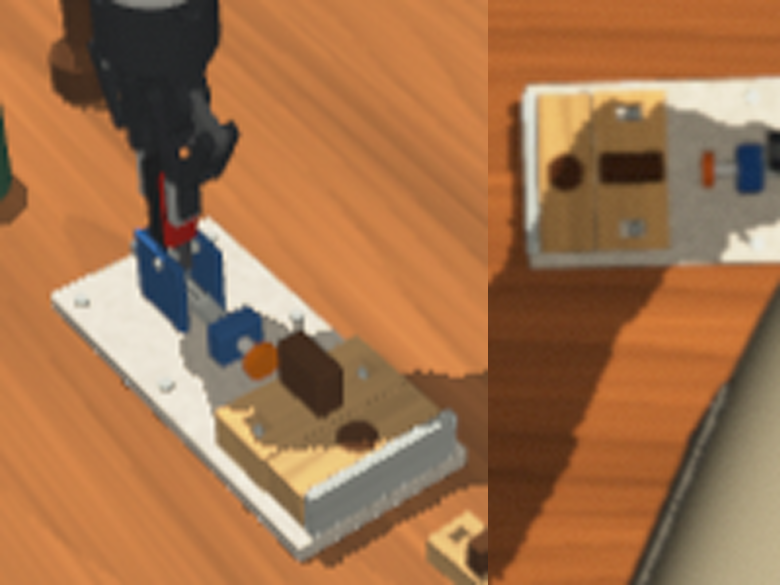

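g1 shows the trigger squeezed home with a gap of 24 mm, and the jaw about 1.5 px (4 mm) further on. The mould is untouched. I'll pump on, recentring by 2 mm.

```bash
cat > trk.py <<'E'
from cell import arm
from h import *
import sys
def cross(p,u0,lev): # first crossing of lev
    k=np.where(np.diff(np.sign(p-lev)))[0]; return [round(float(u0+j+(lev-p[j])/(p[j+1]-p[j])),2) for j in k]
def go(t):
    i=t["img"].astype(float)[237:240].mean(0); u=np.arange(318,366); d=(i[:,0]-i[:,2])[u]; R=i[:,0][u]
    print("R-B cross 72",cross(d,318,72),"R-B cross 0(blue)",cross(d,318,-8), "R",cross(R,318,72))
if __name__=="__main__":
    if len(sys.argv)>1:
        for f in("top4.npz","top5.npz"): go(dict(np.load(f)))
    t=arm.snapshot("top");go(t);np.savez("last.npz",**t);st=arm.sense();print(st["time"],st["eef_pos"],st["ft_force"],st["finger_gap"],st["grasp_force"])
E
python3 -m pendant '[{"fingers":0.42,"dp":[0,0,0],"turn":0},{"fingers":0.42,"dp":[0,-0.005,0],"turn":0},{"fingers":0.42,"dp":[0,-0.005,0],"turn":0},{"fingers":0.42,"dp":[0,-0.005,0],"turn":0},{"fingers":0.42,"dp":[0,-0.005,0],"turn":0},{"fingers":0.42,"dp":[0,-0.005,0],"turn":0},{"fingers":0.42,"dp":[0,-0.005,0],"turn":0},{"fingers":-1,"dp":[0,-0.005,0],"turn":0},{"fingers":-1,"dp":[0,-0.005,0],"turn":0},{"fingers":-1,"dp":[0,-0.005,0],"turn":0},{"fingers":-1,"dp":[0,-0.005,0],"turn":0},{"fingers":-1,"dp":[0,-0.005,0],"turn":0}]'
python3 trk.py 1
```

```text
time: 13.42
eef_pos: [0.5412, -0.1415, 0.0956]
orientation: [-0.027, 1.0, -0.001, 0.0]
ft_force: [-2.1, -1.1, 6.2]
finger_gap: 0.0246
grasp_force: 40.4
R-B cross 72 [346.09, 348.82] R-B cross 0(blue) [354.74, 361.91] R [318.36, 334.3, 354.94, 361.66]
R-B cross 72 [344.45, 347.36] R-B cross 0(blue) [353.23, 360.86] R [318.43, 334.27, 353.54, 360.87, 361.37]
R-B cross 72 [342.8, 345.59] R-B cross 0(blue) [351.59, 358.85] R [318.41, 334.29, 351.82, 358.45, 361.74]
13.475 [ 0.54123941 -0.141507    0.09559093] [-1.86131699 -0.98442258  7.07551993] 0.02421799070510184 40.40277421474457
```

```bash
python3 -m pendant '[{"fingers":0.42,"dp":[0,0,0],"turn":0},{"fingers":0.42,"dp":[0,0,0],"turn":0},{"fingers":0.42,"dp":[0,0,0],"turn":0},{"fingers":0.42,"dp":[0,0,0],"turn":0},{"fingers":0.42,"dp":[0,0,0],"turn":0},{"fingers":0.42,"dp":[0,0,0],"turn":0},{"fingers":0.42,"dp":[0,0,0],"turn":0},{"fingers":-1,"dp":[0,0,0],"turn":0},{"fingers":-1,"dp":[0,0,0],"turn":0},{"fingers":-1,"dp":[0,0,0],"turn":0},{"fingers":-1,"dp":[0,0,0],"turn":0},{"fingers":-1,"dp":[0,0,0],"turn":0}]'
python3 trk.py
python3 -m pendant '[{"fingers":0.42,"dp":[0,0,0],"turn":0},{"fingers":0.42,"dp":[0,0,0],"turn":0},{"fingers":0.42,"dp":[0,0,0],"turn":0},{"fingers":0.42,"dp":[0,0,0],"turn":0},{"fingers":0.42,"dp":[0,0,0],"turn":0},{"fingers":0.42,"dp":[0,0,0],"turn":0},{"fingers":0.42,"dp":[0,0,0],"turn":0},{"fingers":-1,"dp":[0,0,0],"turn":0},{"fingers":-1,"dp":[0,0,0],"turn":0},{"fingers":-1,"dp":[0,0,0],"turn":0},{"fingers":-1,"dp":[0,0,0],"turn":0},{"fingers":-1,"dp":[0,0,0],"turn":0}]'
python3 trk.py
python3 -m pendant '[{"fingers":0.42,"dp":[0,0,0],"turn":0},{"fingers":0.42,"dp":[0,0,0],"turn":0},{"fingers":0.42,"dp":[0,0,0],"turn":0},{"fingers":0.42,"dp":[0,0,0],"turn":0},{"fingers":0.42,"dp":[0,0,0],"turn":0},{"fingers":0.42,"dp":[0,0,0],"turn":0},{"fingers":0.42,"dp":[0,0,0],"turn":0},{"fingers":-1,"dp":[0,0,0],"turn":0},{"fingers":-1,"dp":[0,0,0],"turn":0},{"fingers":-1,"dp":[0,0,0],"turn":0},{"fingers":-1,"dp":[0,0,0],"turn":0},{"fingers":-1,"dp":[0,0,0],"turn":0}]'
python3 trk.py
```

```text
time: 14.98
eef_pos: [0.5412, -0.1415, 0.0956]
orientation: [-0.027, 1.0, -0.001, 0.0]
ft_force: [-1.7, -0.5, 6.7]
finger_gap: 0.0248
grasp_force: 40.4
R-B cross 72 [341.04, 343.83] R-B cross 0(blue) [349.76, 356.86] R [318.4, 334.3, 349.96, 356.49, 361.74]
15.025 [ 0.54122036 -0.14151108  0.09559743] [-2.5178408  -0.9060892   6.43022064] 0.024262219030734257 40.42861819267273
time: 16.52
eef_pos: [0.5412, -0.1415, 0.0956]
orientation: [-0.027, 1.0, -0.001, 0.0]
ft_force: [-2.6, -0.5, 6.9]
finger_gap: 0.0243
grasp_force: 40.4
R-B cross 72 [339.2, 342.07] R-B cross 0(blue) [347.98, 355.22] R [318.37, 334.29, 348.19, 354.84, 361.79]
16.575 [ 0.54121979 -0.14148937  0.09559641] [-2.44607942 -0.32361779  5.99260986] 0.024488949217344857 40.4097318649292
time: 18.08
eef_pos: [0.5412, -0.1415, 0.0956]
orientation: [-0.027, 1.0, -0.001, 0.0]
ft_force: [-2.3, -0.8, 6.7]
finger_gap: 0.0248
grasp_force: 40.4
R-B cross 72 [337.41, 340.26] R-B cross 0(blue) [346.21, 353.65] R [318.42, 334.3, 346.43, 353.21, 361.73]
18.125 [ 0.5412277  -0.14150814  0.09560556] [-2.59536447 -0.14735898  6.46601081] 0.024694742044343316 40.428675413131714
```

```bash
python3 -m pendant '[{"fingers":0.42,"dp":[0,0,0],"turn":0},{"fingers":0.42,"dp":[0,0,0],"turn":0},{"fingers":0.42,"dp":[0,0,0],"turn":0},{"fingers":0.42,"dp":[0,0,0],"turn":0},{"fingers":0.42,"dp":[0,0,0],"turn":0},{"fingers":0.42,"dp":[0,0,0],"turn":0},{"fingers":0.42,"dp":[0,0,0],"turn":0},{"fingers":-1,"dp":[0,0,0],"turn":0},{"fingers":-1,"dp":[0,0,0],"turn":0},{"fingers":-1,"dp":[0,0,0],"turn":0},{"fingers":-1,"dp":[0,0,0],"turn":0},{"fingers":-1,"dp":[0,0,0],"turn":0}]'
python3 trk.py
python3 -m pendant '[{"fingers":0.42,"dp":[0,0,0],"turn":0},{"fingers":0.42,"dp":[0,0,0],"turn":0},{"fingers":0.42,"dp":[0,0,0],"turn":0},{"fingers":0.42,"dp":[0,0,0],"turn":0},{"fingers":0.42,"dp":[0,0,0],"turn":0},{"fingers":0.42,"dp":[0,0,0],"turn":0},{"fingers":0.42,"dp":[0,0,0],"turn":0},{"fingers":-1,"dp":[0,0,0],"turn":0},{"fingers":-1,"dp":[0,0,0],"turn":0},{"fingers":-1,"dp":[0,0,0],"turn":0},{"fingers":-1,"dp":[0,0,0],"turn":0},{"fingers":-1,"dp":[0,0,0],"turn":0}]'
python3 trk.py
python3 - <<'E'
from h import *
t=dict(np.load("last.npz"));b=cv2.resize(t["img"][210:275,290:370],None,fx=8,fy=8,interpolation=2);cv2.imwrite("pics/k1.png",b[:,:,::-1])
q=dict(np.load("top4.npz"))
for n,s in(("before",q),("now",t)):
    print(n,[s["img"].astype(int)[[227,228,229],u].mean(0).round().astype(int).tolist() for u in range(312,340)])
    print([s["img"].astype(int)[[246,247,248],u].mean(0).round().astype(int).tolist() for u in range(312,340)])
E
```

```text
time: 19.62
eef_pos: [0.5412, -0.1415, 0.0956]
orientation: [-0.027, 1.0, -0.001, 0.0]
ft_force: [-2.3, -0.8, 6.4]
finger_gap: 0.0245
grasp_force: 40.4
R-B cross 72 [335.04, 338.36] R-B cross 0(blue) [344.4, 351.75] R [318.43, 334.25, 344.74, 351.39, 361.49]
19.675 [ 0.54122987 -0.14151689  0.09562783] [-2.21059952 -0.86103225  6.01095555] 0.02423831481707438 40.428550243377686
time: 21.18
eef_pos: [0.5412, -0.1415, 0.0956]
orientation: [-0.027, 1.0, -0.001, 0.0]
ft_force: [-1.9, -0.0, 6.9]
finger_gap: 0.0238
grasp_force: 40.6
R-B cross 72 [334.36, 337.95] R-B cross 0(blue) [342.66, 349.73] R [333.69, 342.97, 349.34, 361.46]
21.225 [ 0.54124059 -0.14152181  0.09563204] [-2.76825479  0.12294944  6.97872189] 0.024375638852097932 40.57216823101044
before [[125, 92, 51], [126, 92, 52], [124, 92, 51], [124, 92, 53], [117, 89, 54], [129, 96, 58], [135, 100, 58], [131, 96, 55], [130, 95, 53], [132, 97, 54], [133, 98, 56], [132, 97, 56], [133, 99, 54], [136, 99, 56], [136, 101, 56], [135, 99, 57], [133, 98, 56], [135, 99, 56], [135, 99, 56], [136, 99, 57], [139, 102, 59], [136, 99, 56], [137
[... 714 characters left out ...]
, 55], [137, 101, 58], [139, 102, 58], [137, 101, 57], [137, 102, 58], [136, 100, 56], [136, 98, 55], [138, 101, 57], [140, 104, 59], [139, 102, 58], [139, 102, 58], [137, 106, 65], [137, 117, 90], [136, 124, 106], [135, 125, 109], [134, 126, 109], [133, 124, 107]]
[[121, 89, 49], [121, 90, 50], [122, 89, 50], [126, 92, 52], [131, 95, 55], [130, 96, 55], [132, 97, 55], [133, 97, 55], [130, 95, 54], [130, 96, 54], [129, 94, 54], [128, 94, 54], [128, 94, 54], [131, 96, 54], [134, 98, 56], [133, 98, 56], [134, 98, 56], [136, 100, 57], [138, 102, 57], [139, 102, 58], [140, 103, 57], [139, 102, 58], [137, 102, 59], [135, 108, 74], [132, 117, 98], [131, 121, 105], [130, 122, 105], [132, 124, 108]]
```

View pics/k1.png

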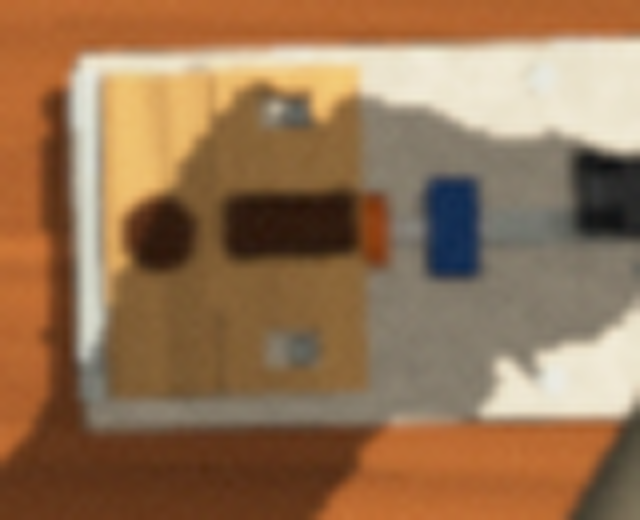

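k1 shows the mould shut, with the seam at column 215 closed and the pad touching the mould. The pad-to-head gap is down from 6.15 to 5.02 px, so the pad is pressed in about 3 mm. One more tooth gives about 7.8 mm.

```bash
python3 -m pendant '[{"fingers":0.42,"dp":[0,0,0],"turn":0},{"fingers":0.42,"dp":[0,0,0],"turn":0},{"fingers":0.42,"dp":[0,0,0],"turn":0},{"fingers":0.42,"dp":[0,0,0],"turn":0},{"fingers":0.42,"dp":[0,0,0],"turn":0},{"fingers":0.42,"dp":[0,0,0],"turn":0},{"fingers":0.42,"dp":[0,0,0],"turn":0},{"fingers":-1,"dp":[0,0,0],"turn":0},{"fingers":-1,"dp":[0,0,0],"turn":0},{"fingers":-1,"dp":[0,0,0],"turn":0},{"fingers":-1,"dp":[0,0,0],"turn":0},{"fingers":-1,"dp":[0,0,0],"turn":0}]'
python3 trk.py
```

```text
time: 22.72
eef_pos: [0.5412, -0.1415, 0.0958]
orientation: [-0.027, 1.0, -0.001, 0.0]
ft_force: [-1.9, -0.6, 7.7]
finger_gap: 0.0241
grasp_force: 40.6
R-B cross 72 [334.36, 337.97] R-B cross 0(blue) [341.05, 347.98] R [333.7, 341.21, 347.66, 361.49]
22.775 [ 0.54125824 -0.14148876  0.09575149] [-1.99211889 -1.45446769  6.81814916] 0.024423469086488476 40.58698832988739
```

The pad and mould stayed put while the head advanced one tooth. The pad is now pressed in about 7.9 mm and the trigger is held home.

```bash
python3 -c "
from cell import arm
print(arm.hand_in())"
```

```text
the job is handed in; nothing more can be done
None
```

I handed the job in with the mould half flush over the pins and shut against the fixed half, the pad pressed in about 7.9 mm of 16 (measured from the top camera), the trigger still squeezed, and the jar, tin and tamper untouched; hand-in gave no verdict.

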